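# Bleed the air tank through its lock-nut valve

### The arm

A 6-joint arm with a two-finger parallel gripper is mounted at the origin on a cart in front of the work surface, level with it; the furniture and walls round the work are solid. World frame = base frame: x ahead of the robot, y to its left, z up, the work surface at z = 0. Lengths are in m, angles in degrees, forces in N, time in s.
With the tool pointing down it reaches from about 0.275 to 0.725 m from the base axis. Payload 15.9 kg.
Tool frame: the origin (TCP) lies on the centre line of the jaws, within the pads' length; the fingertips stand 8 mm ahead of it and the grasp point (between the pads) lies 11 mm behind it; y points along the fingers, z is the direction in which the jaws open and shut, and the axes are right-handed (so a half turn about y gives the same grasp; the last joint's range is limited). The gripper opens to 85 mm and grips with 20 to 120 N. Pads are 22 mm wide; open, the fingers measure 114 mm over their backs; the gripper's body (76 mm by 85 mm) begins 54 mm behind the grasp point. The pads swing forward as they close: fully open they stand 13 mm farther back than shut.
Start: joints at [-73.052, 12.198, -1.971, 75.831, 0, 90], TCP at [0.146, -0.478, 0.239] pointing down, gripper open.
Joint ranges: [-170.91, 170.91], [-42.67, 98.43], [-65.05, 77.54], [-120.47, 116.71], [-90, 82.35], [-180, 180]. Speed limits (degrees/s): [108.29, 108.29, 136.94, 147.25, 180, 180].

### API

Orientations are given as a 3x3 rotation matrix whose columns are the frame's x, y, z axes.
In Python, from rig import read_state, cams, workorder, cut_out gives the robot as it stands. The module is installed in compiled form; this text tells all that it offers.
- The arm moves only by the tool carry_out, never from a script. Its argument "targets" is one flat list of numbers, 7 for each row, row after row: the shift along the tool's x, y, z in mm, then the turn, a rotation vector about the tool's x, y, z in degrees, then the finger opening in mm, from 0 to 85.4. In form: [dx, dy, dz, wx, wy, wz, hand, dx, dy, dz, wx, wy, wz, hand, ...]. A call has 1 to 20 rows; each row is the pose to reach, as a shift and turn from the pose measured when the call began, along the tool's axes at that moment; what a row does not reach only later rows make up. A row lasts 1/12 s, in which the tool goes at most 41.7 mm and 7.16 degrees, less where a joint would pass 70% of its speed; a pose out of reach is approached as far as the arm can. A call with a gripper value outside its range is refused whole. The fingers move at their own pace and stop on an object; "grip_force" is the grip in N (left out, the last holds). Time passes only in rows, so rows that repeat a pose let the fingers close. It gives the time, the measured TCP pose, the force and the opening at its end, in the units of the state.
- read_state(): the state, without advancing time (a new reading comes with each control period).
- cams.get_image(name): name is "scene" or "top" or "wrist"; returns (picture, depth): 400x640x3 uint8, red, green, blue; 400x640 float32, m along the optical axis (not along the pixel's ray), 0 where there is no reading.
- cams.camera_params(name): a dict with "vfov" (degrees; the focal length in pixels is half the picture's height over the tangent of half this angle, whatever the lens; pixels are square), "cx", "cy" (the principal point, pixels), "k1" (the pictures are not rectified: a ray, as slopes to the right and down, at radius r is drawn at 1 + k1 r^2 times it, then the intrinsics apply), "rvec" (rotation vector, rad) and "tvec" (3), from world to camera coordinates, as OpenCV has them. Camera axes: x right, y down, z forward; pixel columns grow to the right and rows downward; lengths in m; the calibration is good to about 2 mm. A picture is of the moment at which its call begins: read the wrist's pose just before it. camera_params takes no time and is no camera call; for the wrist camera it gives the pose at the moment of the call.
- workorder.hand_in(): hands the job in, once; it reports no verdict.
Trained networks look in the newest picture that a camera, given by its name, has taken for a name from the list of things; names that differ only in an ending like _2 or _b are one class to them, and where a whole thing is asked for, a point or a joint stands for the part that bears it (a point fixed in the world has none). Each returns a list of dicts, best first, with "score" (0 to 1); they miss things now and then, are a little off and sometimes report something else, mostly with a low value. They report only what shows in the picture. A call takes as long as a camera call.
- cut_out(camera, thing): "pixels" (400x640 bool, what is visible of it) and "rect" ([left, top, right, bottom] in pixels, round what is visible of it).
The state is a dict: "clock": time; "q": joint angles; "qvel": joint speeds; "joint_efforts": joint torques, N m; "position": TCP position; "ee_rot": TCP orientation; "wrist_force": force on the tool from outside, world axes, zero at the start; "torque": the same for the moment, N m; "width": finger opening in m.
Only numpy, scipy, OpenCV 4.12 (cv2) and the standard library are available. Lean on these libraries where they do the work, as an engineer would, in place of code of your own. Each camera call takes 0.05 s, during which the arm holds its last target. There are 200 camera calls.

### The job

Let the pressure out of the small grey air tank: unscrew the tiny knurled lock nut on top of its bleed valve (clockwise from above, down its stem) all the way to its stop, then gently press the freed valve pin down as far as it goes, hold it down for about two seconds and let it spring back. Leave the nut unscrewed, do not force the pin, and leave the capacitors and the tin beside it where they stand.

Things in the scene. Friction and masses are not known exactly. Their poses are not given: they have to be found in the camera images.
- air_tank: Grey air tank, fixed: cylinder 60 mm across, 200 mm long, lying along its y axis. Origin on the bench under its centre, z up; top at z 75 mm. On top at y +62 mm a dial gauge (42 mm across, z 87 to 129). On top at y -30 mm the upright bleed valve: brass boss 22 mm across to z 82, stem 8 mm across to z 100, lock nut z 94 to 104 when locked, steel pin above it to z 122.
- nut_mid (a point): Centre of the knurled steel lock nut of the bleed valve: a round nut 12 mm across and 10 mm tall, axis upright, screwed on the 8 mm stem; when locked its upper face bears against the pin's shoulder, 18 mm below the pin's end. Nothing wider than 9 mm is above it, and the stem below it is free for at least 8 mm.
- lock_nut (a joint): Turn of the lock nut in rad: near 0 locked against the pin's shoulder; grows as it is unscrewed, clockwise seen from above, winding down the stem away from the pin, up to 4.0 at its stop. It sinks 0.9 mm per rad (3.6 mm in all). Turning it takes about 0.05 N m and it stays where it is left.
- valve_tip: The steel tip of the pin above the lock nut, 5 mm thick, with a head 7 mm across on top. Origin at the centre of its upper end, z up; the end stands 23 mm above the nut's centre when the nut is locked.
- pin (a joint): How far the pin is pressed down, in m; 0 is up, where its spring holds it. Blocked while the nut is locked; when the nut is unscrewed it goes down 3.0 mm to a rigid stop. The spring takes about 1.7 N to start and 1.2 N more per mm (about 5.3 N at the bottom). More than 15 N damages the valve.
- clutter_capacitor_1: Bystander: blue can capacitor, 35 mm across, 50 mm tall. Origin at its underside's centre.
- clutter_screw_tin: Bystander: small round tin with a red lid, 60 mm across, 32 mm tall. Origin at its underside's centre.
- clutter_capacitor_2: Bystander: black can capacitor standing close to the tank, 25 mm across, 41 mm tall. Origin at its underside's centre.

How it is judged (in metres and radians):
On the way, in this order (a step that is already met when the one before it is completed fails the run):
1. the lock nut is unscrewed to (nearly) its stop: more than 3.5 rad (value of joint lock_nut above 3.5 rad), for 0.1 s.
2. the pin is pressed down at its tip by more than 2.7 mm (of 3) and held so for 1 s, the nut still unscrewed (value of joint pin above 0.0027 m and value of joint lock_nut above 3.2 rad and contact force between anything else and valve_tip above 2 N), for 1 s.
At the end, for the whole second after the job is handed in: The lock nut is still unscrewed (more than 3.2 rad) and the pin has sprung back up (less than 0.6 mm down) with nothing touching it (value of joint lock_nut above 3.2 rad and value of joint pin below 0.0006 m and contact force between anything else and valve_tip below 0.3 N).
It fails at once if the pin's tip is pushed with more than 15 N (contact force between anything else and valve_tip above 15 N).
It fails at once if a bystander is moved by more than 30 mm (distance of any of clutter_capacitor_1, clutter_screw_tin, clutter_capacitor_2 from where it was at the start of the episode above 0.03 m).
It also fails if it takes over 72 s, if anything falls off the work surface, if the arm or the gripper's body presses on something with over 40 N, if the wrist force passes 120 N, or if a joint passes its speed limit or range.

## Working session

There is one attempt and no reset: what is moved stays moved. The work goes in short steps, Python scripts to look and compute and a tool call to move; the robot and the scene stay as the last step left them, time stands still between calls to the robot, and variables do not carry over. Pictures are saved under pics/ and viewed, about 8 in all and at most 12, crops included, and the job is handed in when it is done.

Besides the shell and the picture viewer there is one more tool, called after "Call:" as a command line: name --argument value ..., lists and objects as JSON in quotes. carry_out: Moves the arm, as the interface text tells. Its arguments: {"type":"object","properties":{"targets":{"type":"array"},"grip_force":{"type":"number"}},"required":["targets"]}

```bash
mkdir -p pics; cat > h.py <<'E'
import numpy as np, cv2
from rig import read_state, cams, workorder, cut_out
def K(p):
    f=200/np.tan(np.radians(p["vfov"])/2); return np.array([[f,0,p["cx"]],[0,f,p["cy"]],[0,0,1.]])
def dist(p): return np.array([p["k1"],0,0,0,0.])
def ray(p,uv):
    x=cv2.undistortPoints(np.array([[uv]],float),K(p),dist(p))[0,0]
    R=cv2.Rodrigues(np.array(p["rvec"],float))[0]; t=np.array(p["tvec"],float).ravel()
    return -R.T@t, R.T@np.array([x[0],x[1],1.])   # origin, dir (depth 1)
def proj(p,X): return cv2.projectPoints(np.array([X],float).reshape(-1,1,3),np.array(p["rvec"],float),np.array(p["tvec"],float),K(p),dist(p))[0].reshape(-1,2)
def pt(p,uv,d): o,v=ray(p,uv); return o+v*d
def tri(rays):
    A=np.zeros((3,3));b=np.zeros(3)
    for o,v in rays:
        v=v/np.linalg.norm(v);P=np.eye(3)-np.outer(v,v);A+=P;b+=P@o
    return np.linalg.solve(A,b)
def cloud(p,d,m):
    vs,us=np.nonzero(m&(d>0)); x=cv2.undistortPoints(np.stack([us,vs],1)[:,None].astype(float),K(p),dist(p))[:,0]
    R=cv2.Rodrigues(np.array(p["rvec"],float))[0]; t=np.array(p["tvec"],float).ravel()
    return (np.c_[x,np.ones(len(x))]*d[vs,us][:,None]-t)@R
def save(n,im,s=1): cv2.imwrite("pics/"+n,cv2.resize(im[...,::-1],None,fx=s,fy=s,interpolation=cv2.INTER_CUBIC))
E
python3 - <<'E'
from h import *
np.set_printoptions(precision=4,suppress=True)
s=read_state(); print(s)
ims=[]
for c in ["scene","top"]:
    im,d=cams.get_image(c);p=cams.camera_params(c); ims.append(im)
    print(c,p)
    for n in ["air_tank","nut_mid","valve_tip","clutter_capacitor_1","clutter_screw_tin"]:
        for r in cut_out(c,n)[:3]:
            C=cloud(p,d,r["pixels"]); print(n,round(r["score"],2),np.array(r["rect"]),r["pixels"].sum(),np.median(C,0) if len(C) else None,C.min(0) if len(C) else'',C.max(0)if len(C) else '')
save("a.png",np.vstack(ims),0.75)
E
```

```text
{'clock': 0.0, 'q': array([-73.0526,  12.2254,  -2.0092,  75.8316,   0.0007,  89.9995]), 'qvel': array([-0.0148,  0.1342, -0.0388,  0.0811, -0.0358,  0.0437]), 'joint_efforts': array([  0.0004, -68.6166,  48.7123,   0.0177,   0.0001,   0.    ]), 'position': array([ 0.1457, -0.478 ,  0.2388]), 'ee_rot': array([[-0.9566, -0.0003,  0.2915],
       [-0.2915,  0.0011, -0.9566],
       [-0.    , -1.    , -0.0012]]), 'wrist_force': array([-0.2702,  0.5882, -0.2417]), 'torque': array([ 0.0463,  0.0004, -0.0265]), 'width': 0.08537716156440969}
scene {'vfov': 47.84223283302159, 'cx': 316.8851199616494, 'cy': 201.78233435412258, 'k1': -0.04707137576102689, 'rvec': array([ 1.9433, -0.7074,  0.4159]), 'tvec': array([-0.6099,  0.1211,  0.8645])}
air_tank 0.9 [277.6 162.9 352.7 247.8] 2910 [ 0.5256 -0.3096  0.0606] [ 0.4947 -0.4049 -0.0014] [ 0.701  -0.0462  0.1297]
clutter_capacitor_1 0.68 [332.1 197.7 344.4 206.8] 107 [ 0.6151 -0.2929  0.0414] [ 0.5543 -0.3611 -0.0002] [ 0.686  -0.2095  0.0739]
clutter_screw_tin 0.82 [253.3 264.  287.2 301.4] 1007 [ 0.3469 -0.4072  0.0305] [ 0.3243 -0.4259 -0.002
[... 169 characters left out ...]
766,  0.0105]), 'tvec': array([-0.319 ,  0.4859,  0.938 ])}
air_tank 0.7 [246.6 132.7 366.  177.4] 4195 [ 0.5393 -0.2916  0.0692] [ 0.4979 -0.4046 -0.0034] [ 0.5905 -0.1781  0.1327]
air_tank 0.54 [302.6 242.4 326.6 264.6] 336 [ 0.3705 -0.3053  0.0506] [ 0.3525 -0.3216  0.003 ] [ 0.3872 -0.2877  0.0545]
clutter_capacitor_1 0.86 [304.9 242.1 324.7 261.8] 317 [ 0.3704 -0.3053  0.0506] [ 0.3478 -0.3212  0.0015] [ 0.3871 -0.2893  0.0545]
clutter_capacitor_1 0.72 [296.3 107.2 313.4 121. ] 184 [ 0.615  -0.2872  0.0425] [ 0.6044 -0.2985  0.0132] [ 0.6283 -0.2745  0.0472]
clutter_screw_tin 0.91 [343.8 242.3 375.8 276.8] 900 [ 0.3554 -0.3926  0.0322] [ 0.3202 -0.4235 -0.0027] [ 0.3848 -0.3639  0.0369]
```

View pics/a.png

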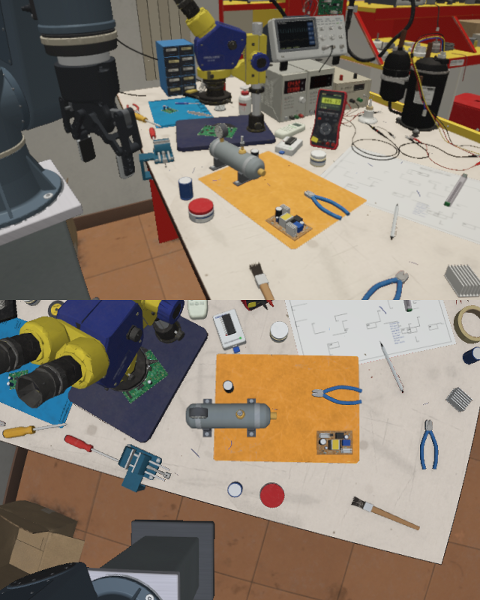

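The picture shows the tank on the orange mat, with the gauge at the left end in the top view. The valve is at about (320,149) in full-size top pixels. Blue capacitor and tin stand towards the robot, black capacitor behind the tank.

```bash
python3 - <<'E'
from h import *
np.set_printoptions(precision=4,suppress=True)
for c in ["top","scene"]:
    im,d=cams.get_image(c);p=cams.camera_params(c)
    C=cloud(p,d,np.ones(d.shape,bool))
    m=(C[:,0]>.49)&(C[:,0]<.6)&(C[:,1]>-.42)&(C[:,1]<-.16)
    q=C[m]
    for lo,hi in((.083,.135),):
        t=q[(q[:,2]>lo)&(q[:,2]<hi)]
        v=t[t[:,1]<-.27]; g=t[t[:,1]>-.27]
        print(c,'valve',len(v),np.median(v,0) if len(v) else '', v[:20]); print('gauge',len(g),g.mean(0),g.min(0),g.max(0))
    t=q[(q[:,2]>.066)&(q[:,2]<.08)]; print('ridge',len(t),np.polyfit(t[:,1],t[:,0],1),t.min(0),t.max(0))
p=cams.camera_params("wrist");s=read_state()
R=cv2.Rodrigues(np.array(p["rvec"]))[0];o=-R.T@p["tvec"]
print(p["vfov"],s["ee_rot"].T@(o-s["position"]),s["ee_rot"].T@R.T)
E
```

```text
top valve 53 [ 0.5441 -0.318   0.1058] [[ 0.5514 -0.3169  0.103 ]
 [ 0.5499 -0.3135  0.1012]
 [ 0.5475 -0.316   0.1213]
 [ 0.5474 -0.3177  0.1218]
 [ 0.5476 -0.3192  0.1204]
 [ 0.5494 -0.3204  0.1054]
 [ 0.552  -0.3213  0.0842]
 [ 0.5479 -0.312   0.1037]
 [ 0.5458 -0.3144  0.1215]
 [ 0.5455 -0.3161  0.1237]
 [ 0.5454 -0.3178  0.1245]
 [ 0.546  -0.3192  0.1196]
 [ 0.5474 -0.3205  0.1084]
 [ 0.5477 -0.322   0.1058]
 [ 0.5462 -0.312   0.1039]
 [ 0.5442 -0.3144  0.1211]
 [ 0.5442 -0.316   0.1209]
 [ 0.5444 -0.3176  0.1194]
 [ 0.5441 -0.3193  0.122 ]
 [ 0.5459 -0.3204  0.1072]]
gauge 337 [ 0.5416 -0.2272  0.1224] [ 0.5311 -0.2461  0.0912] [ 0.553  -0.2058  0.1315]
ridge 2113 [-0.0305  0.5341] [ 0.5208 -0.3852  0.066 ] [ 0.5684 -0.1908  0.08  ]
scene valve 78 [ 0.5423 -0.3201  0.1025] [[ 0.5434 -0.3152  0.1218]
 [ 0.5439 -0.3177  0.1225]
 [ 0.5442 -0.3204  0.1233]
 [ 0.5406 -0.3185  0.1216]
 [ 0.5427 -0.3191  0.1211]
 [ 0.5441 -0.3204  0.1212]
 [ 0.5416 -0.3173  0.1187]
 [ 0.5417 -0.3203  0.1197]
 [ 0.5454 -0.319   0.1181]
 [ 0.5428 -0.3158  0.1156]
 [ 0.5427 -0.319   0.1167]
 [ 0.5454 -0.3189  0.1159]
 [ 0.5428 -0.3158  0.1134]
 [ 0.5422 -0.3196  0.1149]
 [ 0.5438 -0.3208  0.1148]
 [ 0.5416 -0.3171  0.112 ]
 [ 0.5418 -0.3201  0.113 ]
 [ 0.5446 -0.3197  0.112 ]
 [ 0.5416 -0.3172  0.1098]
 [ 0.5407 -0.3213  0.1116]]
gauge 305 [ 0.5384 -0.2335  0.1118] [ 0.5297 -0.2485  0.0836] [ 0.5539 -0.2079  0.1304]
ridge 826 [-0.0209  0.5303] [ 0.5205 -0.3859  0.066 ] [ 0.5627 -0.1994  0.0799]
66.50451874759398 [-0.0793 -0.1346 -0.0003] [[-0.0002  0.9513  0.3082]
 [ 0.0007 -0.3082  0.9513]
 [ 1.      0.0004 -0.0006]]
```

```bash
python3 - <<'E'
from h import *
for c in ["top","scene"]:
    im,d=cams.get_image(c);C=cloud(cams.camera_params(c),d,np.ones(d.shape,bool))
    for z0 in(.14,.22):
        t=C[(C[:,2]>z0)&(C[:,2]<.7)&(C[:,0]>.2)&(C[:,0]<.85)&(C[:,1]>-.6)&(C[:,1]<.1)]
        H,a,b=np.histogram2d(t[:,0],t[:,1],bins=[np.arange(.2,.9,.1),np.arange(-.6,.11,.1)]);print(c,z0);print(H.astype(int))
E
```

```text
top 0.14
[[   0    0    0    0    0 2379 1704]
 [   0    0    0    0    0    0    0]
 [   0    0    0    0    0    0    0]
 [   0    0    0    0 1209 6577  208]
 [   0    0    0    0 5852 6054  256]
 [   0    0    0  389 1241   64    0]]
top 0.22
[[   0    0    0    0    0 2348 1587]
 [   0    0    0    0    0    0    0]
 [   0    0    0    0    0    0    0]
 [   0    0    0    0 1209 6316  208]
 [   0    0    0    0 5242 5771  256]
 [   0    0    0  389 1041   64    0]]
scene 0.14
[[   0    0    0    0    0    3    0]
 [   0    0    0    0    0    0    0]
 [   0    0    0    0    0    0    0]
 [   0    0    0    0  762 1751    5]
 [   0    0    0    7 3398  895    0]
 [   0    0    0  347 2257   56    0]]
scene 0.22
[[   0    0    0    0    0    3    0]
 [   0    0    0    0    0    0    0]
 [   0    0    0    0    0    0    0]
 [   0    0    0    0  760 1600    5]
 [   0    0    0    7 3075  191    0]
 [   0    0    0  347 1591   56    0]]
```

Call:
carry_out --targets '[-35,0,-3,0,0,0,40,-75,0,-6,0,0,0,40,-115,0,-10,0,0,0,40,-155,0,-13,0,0,0,40,-190,0,-17,0,0,0,40,-220,0,-20,0,0,0,40]' --grip_force 20

```text
clock: 1.3
position: [0.3524, -0.3937, 0.2394]
ee_rot: [[-0.956, 0.0, 0.292], [-0.292, -0.0, -0.956], [-0.0, -1.0, 0.0]]
wrist_force: [0.4, -1.0, -0.4]
width: 0.0401
```

Call:
carry_out --targets '[-35,0,-3,0,0,0,40,-75,0,-6,0,0,0,40,-115,0,-9,0,0,0,40,-155,0,-13,0,0,0,40,-190,0,-16,0,0,0,40,-204,5,-17,0,0,0,40,-204,5,-17,0,0,0,40,-204,5,-17,0,0,0,40]'

```text
clock: 1.97
position: [0.5427, -0.3174, 0.2336]
ee_rot: [[-0.956, -0.001, 0.294], [-0.294, 0.0, -0.956], [0.001, -1.0, -0.001]]
wrist_force: [0.0, -0.2, 0.3]
width: 0.0399
```

```bash
python3 - <<'E'
from h import *
np.set_printoptions(precision=4,suppress=True)
s=read_state();print(s["q"],s["position"],s["wrist_force"],s["width"])
p=cams.camera_params("wrist");im,d=cams.get_image("wrist");save("b.png",im)
print("proj tip",proj(p,[.543,-.318,.122]))
for n in["valve_tip","nut_mid","lock_nut","pin"]:
    for r in cut_out("wrist",n)[:2]:
        C=cloud(p,d,r["pixels"]);print(n,round(r["score"],2),np.array(r["rect"]),np.median(C,0),C[C[:,2]>C[:,2].max()-.004].mean(0))
C=cloud(p,d,np.ones(d.shape,bool));v=C[(np.hypot(C[:,0]-.543,C[:,1]+.318)<.025)&(C[:,2]>.06)]
for lo,hi in((.06,.08),(.08,.088),(.088,.094),(.094,.1),(.1,.107),(.107,.116),(.116,.13)):
    t=v[(v[:,2]>lo)&(v[:,2]<hi)];print(lo,len(t),t.mean(0) if len(t) else'',t.min(0)if len(t) else'',t.max(0)if len(t) else'')
im,d=cams.get_image("top");C=cloud(cams.camera_params("top"),d,np.ones(d.shape,bool))
t=C[(C[:,2]>.15)&(C[:,2]<.6)&(C[:,0]>.48)&(C[:,1]>-.3)]
im,d=cams.get_image("scene");C=cloud(cams.camera_params("scene"),d,np.ones(d.shape,bool))
E
```

```text
[-30.3219  28.3357  20.1499  81.8731  -0.0052 132.6092] [ 0.5427 -0.3174  0.2336] [ 0.0467 -0.2155  0.3421] 0.03986620824962826
proj tip [[321.6864 197.7967]]
nut_mid 0.67 [314.7 182.2 328.5 186.5] [ 0.5501 -0.3158  0.1032] [ 0.5498 -0.3162  0.1033]
lock_nut 0.43 [319.5 184.8 325.7 187.3] [ 0.5503 -0.3152  0.1031] [ 0.5498 -0.3155  0.1033]
pin 0.65 [315.4 187.7 326.5 199.6] [ 0.5468 -0.3174  0.1192] [ 0.5461 -0.3175  0.1219]
0.06 1467 [ 0.5465 -0.3176  0.0721] [ 0.5197 -0.3429  0.06  ] [ 0.568  -0.2932  0.0799]
0.08 129 [ 0.5489 -0.3167  0.0817] [ 0.5392 -0.326   0.08  ] [ 0.5549 -0.3092  0.0866]
0.088 0   
0.094 17 [ 0.5502 -0.3158  0.0972] [ 0.5471 -0.3221  0.0942] [ 0.5518 -0.3114  0.0995]
0.1 94 [ 0.5476 -0.3168  0.104 ] [ 0.5399 -0.3236  0.1002] [ 0.5518 -0.3114  0.1069]
0.107 27 [ 0.5472 -0.3173  0.1099] [ 0.5437 -0.3214  0.107 ] [ 0.549  -0.3144  0.1159]
0.116 49 [ 0.546  -0.3174  0.1218] [ 0.5426 -0.3206  0.1191] [ 0.5488 -0.3144  0.1232]
```

View pics/b.png

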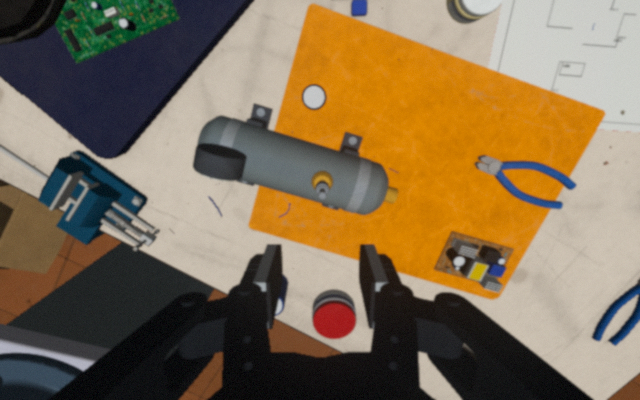

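Valve sits at wrist pixel (322,188), in line with the jaw centre. The jaw tips are at (270,250) and (370,250). Positive wy raises q6. I'll check the microscope's clearance before turning.

```bash
python3 - <<'E'
from h import *
np.set_printoptions(precision=3,suppress=True)
for c in["top","scene"]:
    im,d=cams.get_image(c);C=cloud(cams.camera_params(c),d,np.ones(d.shape,bool))
    for lo,hi in((.13,.2),(.2,.26),(.26,.32),(.32,.4),(.4,.5)):
        t=C[(C[:,2]>lo)&(C[:,2]<hi)&(C[:,0]>.4)&(C[:,0]<.9)&(C[:,1]>-.6)&(C[:,1]<0)]
        r=np.hypot(t[:,0]-.5455,t[:,1]+.3175)
        print(c,lo,'arm max r',r[r<.13].max() if (r<.13).any() else 0,'pts>.13 nearest:');k=np.nonzero((r>.13)&(t[:,1]>-.3)&(t[:,0]>.48))[0];k=k[np.argsort(r[k])][::60][:3];print(np.c_[t[k],r[k]])
E
```

```text
top 0.13 arm max r 0 pts>.13 nearest:
[]
top 0.2 arm max r 0 pts>.13 nearest:
[]
top 0.26 arm max r 0 pts>.13 nearest:
[]
top 0.32 arm max r 0.06725747022206047 pts>.13 nearest:
[[ 0.63  -0.047  0.399  0.283]
 [ 0.642 -0.045  0.4    0.289]
 [ 0.658 -0.048  0.382  0.292]]
top 0.4 arm max r 0 pts>.13 nearest:
[[ 0.534 -0.075  0.483  0.243]
 [ 0.522 -0.074  0.478  0.245]
 [ 0.533 -0.072  0.491  0.246]]
scene 0.13 arm max r 0.08867833907104633 pts>.13 nearest:
[[ 0.631 -0.131  0.154  0.206]
 [ 0.62  -0.114  0.145  0.217]
 [ 0.644 -0.121  0.151  0.22 ]]
scene 0.2 arm max r 0.036089945570615005 pts>.13 nearest:
[[ 0.696 -0.202  0.257  0.19 ]
 [ 0.624 -0.118  0.231  0.214]
 [ 0.62  -0.112  0.249  0.218]]
scene 0.26 arm max r 0.0677294335739081 pts>.13 nearest:
[[ 0.692 -0.198  0.266  0.189]
 [ 0.715 -0.205  0.297  0.204]
 [ 0.648 -0.133  0.269  0.211]]
scene 0.32 arm max r 0.06824149093023608 pts>.13 nearest:
[[ 0.582 -0.121  0.383  0.2  ]
 [ 0.579 -0.117  0.375  0.204]
 [ 0.578 -0.115  0.387  0.205]]
scene 0.4 arm max r 0.05345714583853721 pts>.13 nearest:
[[ 0.586 -0.117  0.4    0.205]
 [ 0.574 -0.108  0.409  0.211]
 [ 0.6   -0.108  0.411  0.217]]
```

Call:
carry_out --targets '[-2.6,0,0.9,0,-7,0,40,-2.6,0,0.9,0,-14,0,40,-2.6,0,0.9,0,-21,0,40,-2.6,0,0.9,0,-28,0,40,-2.6,0,0.9,0,-35,0,40,-2.6,0,0.9,0,-42,0,40,-2.6,0,0.9,0,-49,0,40,-2.6,0,0.9,0,-56,0,40,-2.6,0,0.9,0,-63,0,40,-2.6,0,0.9,0,-70,0,40,-2.6,0,0.9,0,-77,0,40,-2.6,0,0.9,0,-84,0,40,-2.6,0,0.9,0,-91,0,40,-2.6,0,0.9,0,-98,0,40,-2.6,0,0.9,0,-105,0,40,-2.6,0,0.9,0,-112,0,40,-2.6,0,0.9,0,-119,0,40,-2.6,0,0.9,0,-126,0,40,-2.6,0,0.9,0,-133,0,40,-2.6,0,0.9,0,-140,0,40]'

```text
clock: 4.08
position: [0.5448, -0.3183, 0.2348]
ee_rot: [[0.923, 0.001, 0.386], [-0.386, -0.0, 0.923], [0.001, -1.0, 0.0]]
wrist_force: [0.4, 0.8, -0.0]
width: 0.0402
```

Call:
carry_out --targets '[0,5,0,0,-7,0,40,0,10,0,0,-14,0,40,0,15,0,0,-21,0,40,0,20,0,0,-28,0,40,0,25,0,0,-35,0,40,0,30,0,0,-42,0,40,0,35,0,0,-49,0,40,0,40,0,0,-56,0,40,0,45,0,0,-63,0,40,0,50,0,0,-70,0,40,0,55,0,0,-77,0,40,0,60,0,0,-84,0,40,0,65,0,0,-91,0,40,0,70,0,0,-98,0,40,0,75,0,0,-105,0,40,0,80,0,0,-110,0,40,0,80,0,0,-110,0,40,0,80,0,0,-110,0,40]'

```text
clock: 5.58
position: [0.5446, -0.3184, 0.1548]
ee_rot: [[0.05, 0.0, -0.999], [0.999, -0.0, 0.05], [-0.0, -1.0, -0.0]]
wrist_force: [0.1, 0.1, 0.0]
width: 0.0397
```

```bash
python3 - <<'E'
from h import *
np.set_printoptions(precision=4,suppress=True)
s=read_state();print(s["clock"],s["q"],s["position"],s["wrist_force"]);print(s["ee_rot"])
p=cams.camera_params("wrist");im,d=cams.get_image("wrist");save("c.png",im)
for n in["valve_tip","nut_mid","pin"]:
    for r in cut_out("wrist",n)[:2]:
        C=cloud(p,d,r["pixels"]);print(n,round(r["score"],2),np.array(r["rect"]),np.median(C,0))
C=cloud(p,d,np.ones(d.shape,bool));v=C[(np.hypot(C[:,0]-.5455,C[:,1]+.3175)<.015)&(C[:,2]>.06)]
for lo,hi in((.08,.088),(.088,.094),(.094,.1),(.1,.107),(.107,.116),(.116,.13)):
    t=v[(v[:,2]>lo)&(v[:,2]<hi)];print(lo,len(t),*( (t.mean(0),t.min(0),t.max(0),(t.min(0)+t.max(0))/2) if len(t) else''))
E
```

```text
5.5833 [ -30.3102   29.257    10.2352   70.9593    0.0052 -117.4267] [ 0.5446 -0.3184  0.1548] [0.1117 0.1112 0.0409]
[[ 0.0503  0.0003 -0.9987]
 [ 0.9987 -0.0001  0.0503]
 [-0.0001 -1.     -0.0003]]
nut_mid 0.49 [307.6 215.2 331.4 233.4] [ 0.5447 -0.3219  0.1028]
pin 0.66 [312.9 222.3 330.1 240.7] [ 0.5448 -0.3196  0.113 ]
0.08 262 [ 0.5449 -0.321   0.0819] [ 0.5361 -0.3268  0.08  ] [ 0.5538 -0.3124  0.0876] [ 0.545  -0.3196  0.0838]
0.088 4 [ 0.5444 -0.3214  0.0891] [ 0.5427 -0.3217  0.0884] [ 0.5469 -0.321   0.0898] [ 0.5448 -0.3213  0.0891]
0.094 48 [ 0.5446 -0.3224  0.0976] [ 0.5389 -0.3246  0.0943] [ 0.551  -0.3184  0.0999] [ 0.5449 -0.3215  0.0971]
0.1 185 [ 0.5449 -0.3201  0.104 ] [ 0.5389 -0.3241  0.1001] [ 0.551  -0.3131  0.107 ] [ 0.545  -0.3186  0.1035]
0.107 67 [ 0.545  -0.3194  0.1099] [ 0.5411 -0.3221  0.107 ] [ 0.5489 -0.3151  0.1158] [ 0.545  -0.3186  0.1114]
0.116 109 [ 0.5451 -0.3183  0.1213] [ 0.5419 -0.321   0.116 ] [ 0.5481 -0.3146  0.1233] [ 0.545  -0.3178  0.1197]
```

View pics/c.png

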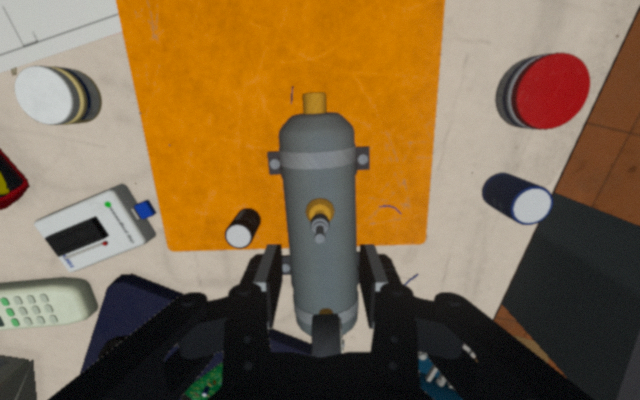

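The valve is at (320,215) in this picture, again in line with the jaws. Measured centre is about (0.545,-0.318), within 1 mm of the TCP's axis, with the nut's top at z 0.1035. I'll descend and grip.

Call:
carry_out --targets '[0,14,0,0,0,0,30,0.3,28,-0.3,0,0,0,30,0.3,42,-0.3,0,0,0,30,0.3,52,-0.3,0,0,0,30,0.3,56,-0.3,0,0,0,30,0.3,56,-0.3,0,0,0,30,0.3,56,-0.3,0,0,0,20,0.3,56,-0.3,0,0,0,5,0.3,56,-0.3,0,0,0,5,0.3,56,-0.3,0,0,0,5,0.3,56,-0.3,0,0,0,5,0.3,56,-0.3,0,0,0,5,0.3,56,-0.3,0,0,0,5]' --grip_force 30

```text
clock: 6.87
position: [0.5453, -0.3184, 0.1]
ee_rot: [[0.049, 0.001, -0.999], [0.999, -0.001, 0.049], [-0.001, -1.0, -0.002]]
wrist_force: [-5.4, 0.3, 5.9]
width: 0.0101
```

```bash
python3 - <<'E'
from h import *
s=read_state();print(s["clock"],s["q"],s["position"],s["wrist_force"],s["torque"],s["width"])
im,d=cams.get_image("wrist");save("d.png",im[150:350,220:420],3)
E
```

```text
6.8667 [-3.02736291e+01  3.07751584e+01  4.60891824e+00  6.37276346e+01
 -1.57042531e-02 -1.17444042e+02] [ 0.54534364 -0.3184341   0.09995437] [-5.38703916  0.32209059  5.9365142 ] [0.10972033 1.14500239 0.03138824] 0.01012286266700676
```

View pics/d.png

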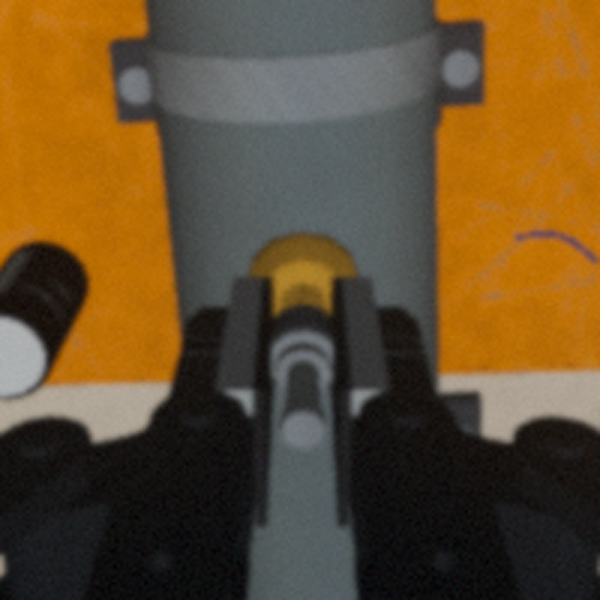

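The pads straddle the nut at about (300,350) in the crop, with the pin head standing free between them. Now the first half of the turn.

Call:
carry_out --targets '[0,0.1,0.2,0,6.5,0,5,0,0.2,0.2,0,13,0,5,0,0.3,0.2,0,19.5,0,5,0,0.4,0.2,0,26,0,5,0,0.5,0.2,0,32.5,0,5,0,0.6,0.2,0,39,0,5,0,0.7,0.2,0,45.5,0,5,0,0.8,0.2,0,52,0,5,0,0.9,0.2,0,58.5,0,5,0,1.0,0.2,0,65,0,5,0,1.1,0.2,0,71.5,0,5,0,1.2,0.2,0,78,0,5,0,1.3,0.2,0,84.5,0,5,0,1.4,0.2,0,91,0,5,0,1.5,0.2,0,97.5,0,5,0,1.6,0.2,0,104,0,5,0,1.7,0.2,0,110.5,0,5,0,1.8,0.2,0,117,0,5,0,1.9,0.2,0,123.5,0,5,0,2.0,0.2,0,130,0,5]'

```text
clock: 8.58
position: [0.5449, -0.3178, 0.0981]
ee_rot: [[0.73, 0.001, 0.684], [-0.684, -0.0, 0.73], [0.001, -1.0, 0.001]]
wrist_force: [-3.5, 5.4, 1.6]
width: 0.0097
```

```bash
python3 - <<'E'
from h import *
s=read_state();print(s["clock"],s["q"],s["position"],s["wrist_force"],s["torque"],s["width"])
p=cams.camera_params("wrist");im,d=cams.get_image("wrist");save("e.png",im[150:350,220:420],3)
C=cloud(p,d,np.ones(d.shape,bool));v=C[(np.hypot(C[:,0]-.545,C[:,1]+.318)<.0065)&(C[:,2]>.085)]
print(np.histogram(v[:,2],bins=np.arange(.085,.126,.002)))
E
```

```text
8.5833 [-3.02673600e+01  3.08051541e+01  4.38128060e+00  6.35171987e+01
  3.13302491e-02  1.28700455e+01] [ 0.54493129 -0.31782109  0.09810707] [-3.54287954  5.38311008  1.56031566] [1.01539717 0.78478852 0.01493287] 0.009716110498933896
(array([ 26,   9,   2,   8,  23,  25,  23,  65, 123,  16, 122,  77,  25,
        28,  27,  32,  26,  77, 151,   2]), array([0.085, 0.087, 0.089, 0.091, 0.093, 0.095, 0.097, 0.099, 0.101,
       0.103, 0.105, 0.107, 0.109, 0.111, 0.113, 0.115, 0.117, 0.119,
       0.121, 0.123, 0.125]))
```

View pics/e.png

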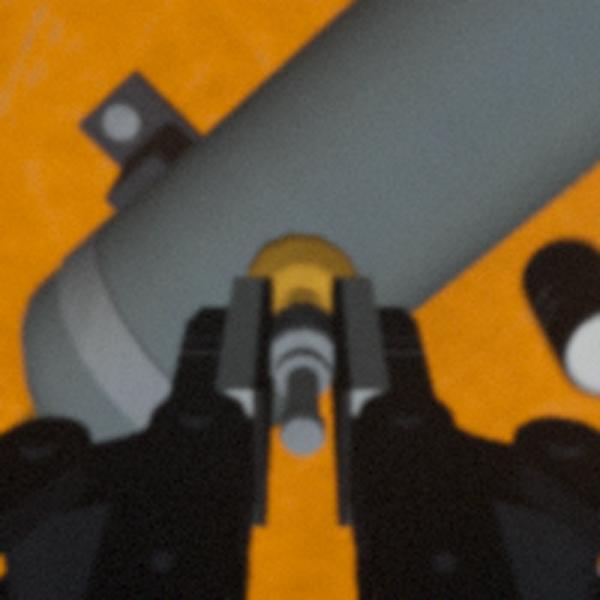

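The nut's top is now below the pin's collar, with a dark gap at about (302,345), so it is following. I'll turn on to the stop with a small overshoot.

Call:
carry_out --targets '[0,0.1,0,0,6.5,0,5,0,0.2,0,0,13,0,5,0,0.3,0,0,19.5,0,5,0,0.4,0,0,26,0,5,0,0.5,0,0,32.5,0,5,0,0.6,0,0,39,0,5,0,0.7,0,0,45.5,0,5,0,0.8,0,0,52,0,5,0,0.9,0,0,58.5,0,5,0,1.0,0,0,65,0,5,0,1.1,0,0,71.5,0,5,0,1.2,0,0,78,0,5,0,1.3,0,0,84.5,0,5,0,1.4,0,0,91,0,5,0,1.5,0,0,96,0,5,0,1.6,0,0,101,0,5,0,1.6,0,0,106,0,5,0,1.6,0,0,110,0,5,0,1.6,0,0,110,0,5,0,1.6,0,0,110,0,5]'

```text
clock: 10.3
position: [0.5455, -0.3178, 0.0969]
ee_rot: [[-0.895, 0.002, 0.446], [-0.446, -0.0, -0.895], [-0.002, -1.0, 0.001]]
wrist_force: [1.8, 1.2, 0.9]
width: 0.0101
```

```bash
python3 - <<'E'
from h import *
s=read_state();print(s["clock"],s["q"],s["position"],s["wrist_force"],s["torque"],s["width"])
p=cams.camera_params("wrist");im,d=cams.get_image("wrist");save("f.png",im[150:350,220:420],3)
C=cloud(p,d,np.ones(d.shape,bool));v=C[(np.hypot(C[:,0]-.545,C[:,1]+.318)<.0065)&(C[:,2]>.085)]
print(np.histogram(v[:,2],bins=np.arange(.085,.126,.001))[0])
E
```

```text
10.3 [-3.02526383e+01  3.08496371e+01  4.27284461e+00  6.32998051e+01
  6.33412291e-02  1.23289317e+02] [ 0.545547   -0.31779361  0.0968969 ] [1.84109953 1.19976431 0.91320984] [ 0.21811084 -0.60795319  0.05131567] 0.010080353998819753
[  5   8   5   1   1   4   4   8   3   7   8   5   7  14  51 102  19   1
   6  18  36  77  60  11  18   9  21  10  21   8  22  14  14  26  26  38
  96  59   2   1]
```

View pics/f.png

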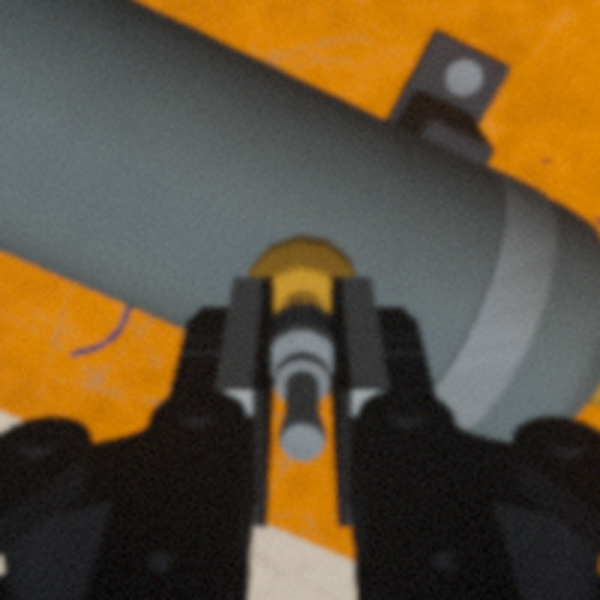

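The gap under the collar has grown, with the nut's top at about z 0.1003. The torque reading doesn't clearly show the stop, so I'll turn another 30°.

Call:
carry_out --targets '[0,0,0,0,6,0,5,0,0,0,0,12,0,5,0,0,0,0,18,0,5,0,0,0,0,24,0,5,0,0,0,0,30,0,5]'

```text
clock: 10.77
position: [0.5456, -0.318, 0.0971]
ee_rot: [[-0.998, 0.003, -0.064], [0.064, -0.001, -0.998], [-0.003, -1.0, 0.0]]
wrist_force: [0.3, -1.3, 0.2]
width: 0.01
```

```bash
python3 - <<'E'
from h import *
s=read_state();print(s["clock"],s["q"],s["position"],s["wrist_force"],s["torque"],s["width"])
p=cams.camera_params("wrist");im,d=cams.get_image("wrist")
C=cloud(p,d,np.ones(d.shape,bool));v=C[(np.hypot(C[:,0]-.545,C[:,1]+.318)<.0065)&(C[:,2]>.085)]
print(np.histogram(v[:,2],bins=np.arange(.085,.126,.001))[0]); t=v[(v[:,2]>.0985)&(v[:,2]<.102)];print(np.median(t[:,2]))
E
```

```text
10.7667 [-3.02581098e+01  3.08405093e+01  4.28806774e+00  6.33057060e+01
  4.53710699e-02  1.53429793e+02] [ 0.54557778 -0.31799305  0.09709885] [ 0.25517403 -1.33446791  0.22547714] [-0.06167386 -0.00395818  0.04805914] 0.00995626267789145
[ 8  8  6  0  0  2  6  8 10  7 13  7  9 12 55 96 33  1  2 15 33 84 61 22
 14 11 17 11 19 12 14 16 15 25 26 32 88 78  3  0]
0.10034786025511179
```

Call:
carry_out --targets '[0,0,0,0,0,0,5,0,0,0,0,0,0,5,0,0,0,0,5,0,5,0,0,0,0,10,0,5,0,0,0,0,15,0,5]' --grip_force 60

```text
clock: 11.23
position: [0.5456, -0.3181, 0.0971]
ee_rot: [[-0.945, 0.003, -0.328], [0.328, -0.001, -0.945], [-0.003, -1.0, -0.0]]
wrist_force: [0.2, -0.4, 1.0]
width: 0.0087
```

```bash
python3 - <<'E'
from h import *
s=read_state();print(s["clock"],s["q"],s["position"],s["wrist_force"],s["torque"],s["width"])
E
```

```text
11.2333 [-3.02595337e+01  3.08385313e+01  4.28966342e+00  6.33026204e+01
  3.41712914e-02  1.68890794e+02] [ 0.54557832 -0.31808115  0.09713132] [ 0.16509725 -0.4394291   1.01501169] [-0.1541885  -0.04529365  0.47140531] 0.008736953356356249
```

Torque rises to 0.47 N m with no turn-induced sinking, so the nut is on its stop. Release, rise, close, and look at the pin.

Call:
carry_out --targets '[0,0,0,0,0,0,30,0,0,0,0,0,0,30,0,0,0,0,0,0,30,0,0,0,0,0,0,30,0,-5,0,0,0,0,30,0,-15,0,0,0,0,30,0,-30,0,0,0,0,30,0,-45,0,0,0,0,30,0,-55,0,0,0,0,30,0,-55,0,0,0,0,0,0,-55,0,0,0,0,0,0,-55,0,0,0,0,0,0,-55,0,0,0,0,0,0,-55,0,0,0,0,0]' --grip_force 20

```text
clock: 12.4
position: [0.5451, -0.3178, 0.1513]
ee_rot: [[-0.945, 0.001, -0.328], [0.328, -0.0, -0.945], [-0.001, -1.0, -0.0]]
wrist_force: [0.0, 0.2, 0.8]
width: -0.0001
```

```bash
python3 - <<'E'
from h import *
np.set_printoptions(precision=4,suppress=True)
s=read_state();print(s["clock"],s["q"],s["position"],s["wrist_force"],s["width"])
p=cams.camera_params("wrist");im,d=cams.get_image("wrist");save("g.png",im[150:350,220:420],3)
C=cloud(p,d,np.ones(d.shape,bool));v=C[(np.hypot(C[:,0]-.545,C[:,1]+.318)<.009)]
for lo,hi in((.0985,.102),(.1035,.107),(.119,.126)):
    t=v[(v[:,2]>lo)&(v[:,2]<hi)];print(lo,len(t),np.median(t,0),t.min(0),t.max(0))
E
```

```text
12.4 [-30.2617  29.2911   9.7824  70.4205   0.0324 168.8799] [ 0.5451 -0.3178  0.1513] [0.0057 0.1781 0.8016] -0.00010398624079222304
0.0985 129 [ 0.5485 -0.319   0.1003] [ 0.5411 -0.3237  0.0986] [ 0.5522 -0.3115  0.102 ]
0.1035 57 [ 0.5475 -0.3182  0.1065] [ 0.5414 -0.3222  0.104 ] [ 0.55   -0.3133  0.107 ]
0.119 89 [ 0.5464 -0.3181  0.1218] [ 0.5431 -0.321   0.1192] [ 0.549  -0.3146  0.1231]
```

View pics/g.png

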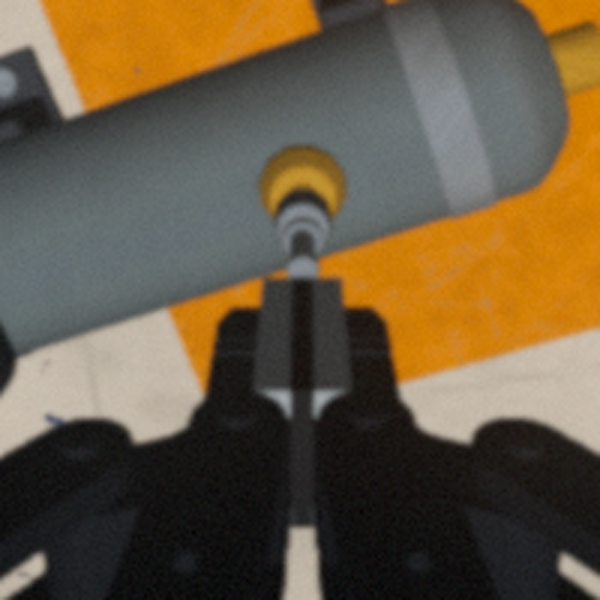

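The shut pads, at (262–345, 280–390) in the crop, show a dark strip in the middle. I'll check from depth whether it is a real gap before pressing with it.

```bash
python3 - <<'E'
from h import *
np.set_printoptions(precision=1,suppress=True,linewidth=200)
p=cams.camera_params("wrist");im,d=cams.get_image("wrist");s=read_state()
for r in (245,250,260,270):
    o=[]
    for u in range(304,338,2):
        q=s["ee_rot"].T@(pt(p,(u,r),d[r,u])-s["position"])*1000; o.append(q)
    print(r,"z:",np.array(o)[:,2]);print("  y:",np.array(o)[:,1]);print("  x:",np.array(o)[:,0],im[r,320])
E
```

```text
245 z: [-17.3 -15.3  -6.5  -5.6  -4.6  -3.6  -2.6  -1.6  -0.7   0.3   1.3   2.3   3.3   4.2   5.3  13.6  15.7]
  y: [149.2 150.3   0.1   1.1   0.8   1.6   1.7   0.5   1.5   1.2   1.8   1.9   1.7   0.9   1.8 150.1 150.9]
  x: [ 63.2  63.8 -11.5 -11.  -11.1 -10.7 -10.7 -11.3 -10.8 -10.9 -10.7 -10.6 -10.7 -11.1 -10.7  63.7  64.1] [25 20 18]
250 z: [-17.4 -15.3  -6.4  -5.4  -4.5  -3.5  -2.6  -1.6  -0.7   0.3   1.3   2.2   3.2   4.1   5.1   6.   15.8]
  y: [149.3 149.8  -3.9  -4.7  -3.9  -2.3  -4.1  -4.7  -3.6  -4.   -3.7  -4.4  -3.5  -4.2  -3.9  -3.7 149.6]
  x: [ 69.   69.3 -10.9 -11.3 -10.9 -10.  -11.  -11.3 -10.7 -11.  -10.8 -11.1 -10.7 -11.  -10.9 -10.8  69.1] [29 25 21]
260 z: [-8.2 -7.  -6.  -5.1 -4.2 -3.3 -2.4 -1.5 -0.6  0.3  1.1  2.   2.9  3.8  4.7  5.6  6.9]
  y: [ -5.9 -12.  -13.6 -13.  -13.7 -13.4 -13.5 -13.3 -13.1 -12.8 -13.6 -13.5 -13.8 -14.1 -13.7 -12.8  -5.9]
  x: [ -6.7 -10.1 -11.  -10.6 -11.  -10.9 -10.9 -10.8 -10.7 -10.5 -11.  -10.9 -11.1 -11.2 -11.  -10.5  -6.6] [28 23 18]
270 z: [-7.7 -6.5 -5.7 -4.8 -4.  -3.2 -2.3 -1.5 -0.6  0.2  1.   1.9  2.7  3.6  4.4  5.2  6.1]
  y: [-15.4 -22.1 -21.9 -22.6 -23.  -21.7 -21.3 -22.5 -21.6 -22.  -22.5 -22.7 -21.3 -22.  -22.1 -22.7 -21.3]
  x: [ -7.  -11.  -10.9 -11.3 -11.6 -10.8 -10.5 -11.3 -10.7 -11.  -11.3 -11.4 -10.6 -11.  -11.1 -11.4 -10.6] [27 22 20]
```

The strip is solid pad (depth continuous across ±6 mm), so a centred press is sound. I'll approach to about 3 mm above the pin.

Call:
carry_out --targets '[0,8,0,0,0,0,0,0,14,0,0,0,0,0,0,18,0,0,0,0,0,0,18,0,0,0,0,0,0,18,0,0,0,0,0]'

```text
clock: 12.92
position: [0.545, -0.3178, 0.1331]
ee_rot: [[-0.945, 0.001, -0.328], [0.328, 0.0, -0.945], [-0.001, -1.0, -0.0]]
wrist_force: [-0.8, 0.4, -1.0]
width: -0.0003
```

Call:
carry_out --targets '[0,0.5,0,0,0,0,0,0,1,0,0,0,0,0,0,1.5,0,0,0,0,0,0,2,0,0,0,0,0,0,2.5,0,0,0,0,0,0,3,0,0,0,0,0,0,3,0,0,0,0,0]'

```text
clock: 13.5
position: [0.545, -0.3178, 0.1301]
ee_rot: [[-0.945, 0.001, -0.328], [0.328, 0.0, -0.945], [-0.001, -1.0, -0.0]]
wrist_force: [-0.0, 0.5, 0.4]
width: 0.0001
```

Call:
carry_out --targets '[0,0.4,0,0,0,0,0,0,0.8,0,0,0,0,0,0,1.2,0,0,0,0,0,0,1.6,0,0,0,0,0,0,2,0,0,0,0,0,0,2,0,0,0,0,0]'

```text
clock: 14.0
position: [0.5451, -0.3178, 0.1281]
ee_rot: [[-0.945, 0.001, -0.328], [0.328, -0.0, -0.945], [-0.001, -1.0, -0.0]]
wrist_force: [-1.1, 0.6, 3.3]
width: -0.0002
```

Call:
carry_out --targets '[0,0.3,0,0,0,0,0,0,0.6,0,0,0,0,0,0,0.9,0,0,0,0,0,0,1.2,0,0,0,0,0,0,1.2,0,0,0,0,0]'

```text
clock: 14.42
position: [0.5451, -0.3178, 0.127]
ee_rot: [[-0.945, 0.001, -0.328], [0.328, -0.0, -0.945], [-0.001, -1.0, -0.0]]
wrist_force: [-0.4, -0.1, 4.2]
width: -0.0004
```

Call:
carry_out --targets '[0,0.3,0,0,0,0,0,0,0.6,0,0,0,0,0,0,0.6,0,0,0,0,0]'

```text
clock: 14.67
position: [0.5451, -0.3179, 0.1268]
ee_rot: [[-0.945, 0.002, -0.328], [0.328, -0.0, -0.945], [-0.002, -1.0, -0.0]]
wrist_force: [-3.1, 1.6, 9.4]
width: 0.0003
```

```bash
python3 - <<'E'
from h import *
s=read_state();print(s["clock"],s["position"],s["wrist_force"])
E
```

```text
14.6667 [ 0.54514522 -0.31786846  0.12678387] [-3.07527681  1.61784184  9.35945638]
```

Position stalls at z 0.1268 with 9.4 N, so the pin is on its stop. Hold for about 2 s at the same command.

Call:
carry_out --targets '[0,0.3,0,0,0,0,0,0,0.3,0,0,0,0,0,0,0.3,0,0,0,0,0,0,0.3,0,0,0,0,0]'

```text
clock: 15.0
position: [0.5452, -0.3178, 0.1268]
ee_rot: [[-0.945, 0.002, -0.328], [0.328, -0.0, -0.945], [-0.002, -1.0, -0.0]]
wrist_force: [-3.2, 1.5, 8.5]
width: -0.0001
```

Call:
carry_out --targets '[0,0.3,0,0,0,0,0,0,0.3,0,0,0,0,0,0,0.3,0,0,0,0,0,0,0.3,0,0,0,0,0,0,0.3,0,0,0,0,0,0,0.3,0,0,0,0,0,0,0.3,0,0,0,0,0,0,0.3,0,0,0,0,0,0,0.3,0,0,0,0,0,0,0.3,0,0,0,0,0,0,0.3,0,0,0,0,0,0,0.3,0,0,0,0,0,0,0.3,0,0,0,0,0,0,0.3,0,0,0,0,0,0,0.3,0,0,0,0,0,0,0.3,0,0,0,0,0,0,0.3,0,0,0,0,0,0,0.3,0,0,0,0,0,0,0.3,0,0,0,0,0,0,0.3,0,0,0,0,0]'

```text
clock: 16.67
position: [0.5451, -0.3179, 0.1268]
ee_rot: [[-0.945, 0.002, -0.328], [0.328, -0.001, -0.945], [-0.002, -1.0, -0.0]]
wrist_force: [-3.8, 1.1, 8.1]
width: 0.0001
```

Call:
carry_out --targets '[0,-1,0,0,0,0,0,0,-2,0,0,0,0,0,0,-4,0,0,0,0,0,0,-10,0,0,0,0,0,0,-25,0,0,0,0,0,0,-45,0,0,0,0,0,0,-65,0,0,0,0,0,0,-65,0,0,0,0,0,0,-65,0,0,0,0,0]'

```text
clock: 17.42
position: [0.5456, -0.3182, 0.1929]
ee_rot: [[-0.945, 0.004, -0.328], [0.328, -0.002, -0.945], [-0.004, -1.0, 0.0]]
wrist_force: [1.1, 0.1, 0.3]
width: -0.0004
```

```bash
python3 - <<'E'
from h import *
np.set_printoptions(precision=4,suppress=True)
s=read_state();print(s["clock"],s["position"],s["wrist_force"])
p=cams.camera_params("wrist");im,d=cams.get_image("wrist");save("i.png",im)
C=cloud(p,d,np.ones(d.shape,bool));v=C[(np.hypot(C[:,0]-.545,C[:,1]+.318)<.009)]
for lo,hi in((.0985,.102),(.1035,.107),(.117,.126)):
    t=v[(v[:,2]>lo)&(v[:,2]<hi)];print(lo,len(t),np.median(t,0),t.max(0))
E
```

```text
17.4167 [ 0.5456 -0.3182  0.1929] [1.1088 0.1189 0.2893]
0.0985 84 [ 0.5484 -0.3194  0.1001] [ 0.5515 -0.3114  0.1019]
0.1035 32 [ 0.5478 -0.3188  0.1065] [ 0.5498 -0.3134  0.107 ]
0.117 71 [ 0.5461 -0.3178  0.1216] [ 0.5486 -0.3144  0.1232]
```

View pics/i.png

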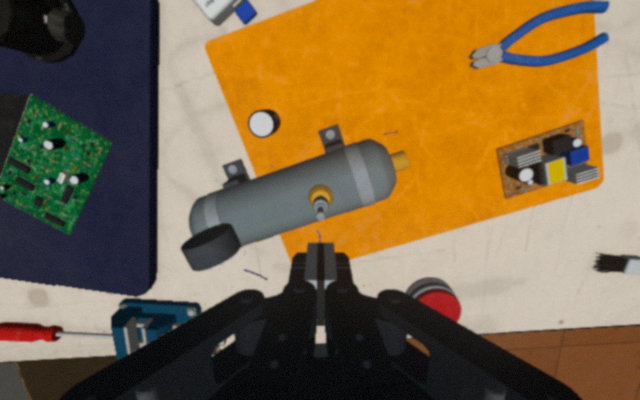

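The gripper is clear of the valve at (320,205), with the pin back at z 0.122 and the nut's top still at 0.100. Handing in.

```bash
python3 -c "
from h import *
print(workorder.hand_in())"
```

```text
the job is handed in; nothing more can be done
None
```

The lock nut is unscrewed to its stop, the pin was pressed to its stop and let go, and the job is handed in at about 17.5 s of robot time. The hand-in gives no verdict.

- **Nut:** I turned it clockwise by about 285° of gripper rotation. Its top sank from about z 103.5–104 mm to 100.3 mm. It did not sink further over the extra 30°, and a firmer 60 N grip raised the torque to 0.47 N m, so it is on its stop.
- **Pin:** I pressed it with the closed fingertips until the position stalled at the expected 3 mm. I held it there for about 2.3 s at 8–9 N; the highest reading was 9.4 N, against the 15 N limit.
- **Last check:** With the gripper well clear, the pin's end was back at about z 122 mm and the nut's top was still at about 100.1 mm.
- **Bystanders:** The arm never worked near them. In the last picture the black capacitor and the tin stand undisturbed. The blue capacitor was hidden behind the gripper, so I did not check it there.

One reading disagreed with the text: while holding the 12 mm nut, the gripper reported an opening of about 10 mm. I put this down to soft pads, and the nut turned as expected.

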